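# Clear the hot plate and fetch the drying plate out of its bin

### The arm

A 6-joint arm with a two-finger parallel gripper is mounted at the origin on the work surface. World frame = base frame: x ahead of the robot, y to its left, z up, the work surface at z = 0. Lengths are in mm, angles in rad, forces in N, time in s.
With the tool pointing down it reaches from about 350 to 975 mm from the base axis. Payload 7.1 kg.
Tool frame: the origin (TCP) lies between the finger pads; the fingertips stand 17 mm ahead of it and the grasp point (between the pads) lies 2 mm behind it (tip_reach is the y of the fingertips in the tool frame, in mm); y points along the fingers, x is the direction in which the jaws open and shut, and the axes are right-handed (so a half turn about y gives the same grasp; the last joint's range is limited). The gripper opens to 88 mm and grips with 3 to 60 N. Pads are 20 mm wide; open, the fingers measure 115 mm over their backs; the gripper's body (75 mm by 178 mm) begins 61 mm behind the grasp point.
Start: joints at [-0.019, 0.423, 1.63, -0, 1.089, -0.019], TCP at [624.984, 0.026, 239.675] pointing down, gripper open.
Joint ranges: [-3, 3], [-0.9, 2.11], [0.09, 2.58], [-1.31, 4.45], [0.11, 2.69], [-2.54, 2.54]. Speed limits (rad/s): [2.39, 2.39, 3.01, 3.14, 3.14, 3.14].

### API

Orientations are given as a rotation vector (axis times angle).
In Python, from workcell import get_obs, get_image, camera_model, close_job, silhouettes, tip_of, tip_reach gives the robot as it stands. The module is installed in compiled form; this text tells all that it offers.
- The arm moves only by the tool arm_command, never from a script. Its argument "targets" is a list of rows, each a list of 4 numbers: the shift along the tool's x, y, z in mm, then the turn about the tool's y in rad. A call has 1 to 20 rows; each row shifts and turns the commanded pose from where the row before left it, along the tool's axes as they then stand; what a row does not reach is not made up. A row lasts 1/12 s, in which the tool goes at most 41.7 mm and 7.16 degrees, less where a joint would pass 70% of its speed; a pose out of reach is approached as far as the arm can. A call is refused whole if a number of a shift passes 41.7 or a number of a turn 0.125, either way. A call with a gripper value outside its range is refused whole. "gripper" is the opening in per cent of the stroke, from 0 (shut) to 100 (fully open), set as the call begins (left out, the last holds). The fingers move at their own pace and stop on an object; the grip force is fixed at half the most. Time passes only in rows, so rows that do not move let the fingers close. It gives the time, the measured TCP pose, the force and the opening at its end, in the units of the state.
- get_obs(): the state, without advancing time (a new reading comes with each control period).
- get_image(name): name is "scene" or "side" or "wrist"; returns the picture (400x640x3 uint8, blue, green, red); there is no depth.
- camera_model(name): a dict with "mtx" (3x3 intrinsics, pixels), "position" and "orientation" of the camera in the world. Camera axes: x right, y up, looking along -z (the intrinsics and any distortion apply to the point x, -y, -z); pixel columns grow to the right and rows downward; lengths in mm; the calibration is good to about 2 mm. A picture is of the moment at which its call begins: read the wrist's pose just before it. camera_model takes no time and is no camera call; for the wrist camera it gives the pose at the moment of the call.
- close_job(): hands the job in, once; it reports no verdict.
Trained networks look in the newest picture that a camera, given by its name, has taken for a name from the list of things; names that differ only in an ending like _2 or _b are one class to them, and where a whole thing is asked for, a point or a joint stands for the part that bears it (a point fixed in the world has none). Each returns a list of dicts, best first, with "conf" (0 to 1); they miss things now and then, are a little off and sometimes report something else, mostly with a low value. They report only what shows in the picture. A call takes as long as a camera call.
- silhouettes(camera, thing): "pixels" (400x640 bool, what is visible of it) and "at" ([column, row] in pixels, amid what is visible of it).
- tip_of(camera, thing): "at" ([column, row] in pixels: a listed point, or the origin of a listed thing).
The state is a dict: "t": time; "qpos": joint angles; "qvel": joint speeds; "joint_torque": joint torques, N m; "ee_pos": TCP position; "orientation": TCP orientation; "ft_force": force on the tool from outside, world axes, zero at the start; "moment": the same for the moment, N m; "width": finger opening in mm.
Only numpy, scipy, OpenCV 4.12 (cv2) and the standard library are available. Lean on these libraries where they do the work, as an engineer would, in place of code of your own. Each camera call takes 0.05 s, during which the arm holds its last target. There are 200 camera calls.

### The job

Get the hot plate ready for drying: first clear the tin off the hot plate and the jar off the drying plate in the bin, standing both upright in the steel tray beside the bottle. Then draw the drying plate out of the half-roofed bin by lifting its handle end, and lay it flat, centred and square on the hot plate's white top, handle up. Never tip the jar or the tin over, leave everything else where it stands, and let go.

Things in the scene. Friction and masses are not known exactly. Their poses are not given: they have to be found in the camera images.
- plate_handle (a point): Centre of the drying plate's upright black handle: a slab 10 mm thick (along plate x), 70 mm wide (y), 46 mm tall, standing on the sheet, 20 mm in from the plate's +x end. From the plate's middle: 60 mm along x, 25 mm up. Axes are the plate's. At the start the plate lies flat on the bin's floor (handle top 56 mm above the table), handle in the bin's open part.
- plate_mid (a point): Middle of the drying plate, an aluminium sheet 160 (x) x 100 (y) x 4 mm (this point is half-way through it), about 0.22 kg; x towards the handle, z out of the face with the handle. At the start its x is within 2 degrees of the bin's x and its plain end is under the bin's roof, 3 to 9 mm from the -x inner wall.
- bin: Deep narrow grey bin, fixed. Origin: centre of its underside, on the table; z up. Outside 212 (x) x 130 (y) x 70 mm tall; walls and floor 6 mm (inside 200 x 118 mm). Its -x end (away from the robot) is roofed: a 5 mm roof flush with the rim reaches 75 mm in from the outer -x face (69 mm over the inside), underside 59 mm above the bin's floor. The rest is open on top.
- hotplate_top (a point): Centre of the upper face of the hot plate's square white top, 95 mm above the table. The top is 190 x 190 mm, sides along this point's x and y; z up. The hot plate is fixed; its body is 300 (x) x 200 (y) mm, with its middle 50 mm to -x of this point; the lower control console (under 90 mm high) is on the -x side.
- jar_center (a point): Centre (half-way up) of a closed jar, 56 mm diameter, 110 mm tall, about 0.3 kg, glass with paper label and white cap; at the start it stands on the drying plate in the bin's open part, just beside the handle. Its z axis points up.
- tin_center (a point): Centre (half-way up) of a lidded round aluminium soil tin, 60 mm diameter (63 mm over its 19 mm tall lid at the top), 85 mm tall, about 0.25 kg; at the start it stands on the hot plate's top. Its z axis points up.
- tray: Low steel tray fixed to the table between hot plate and bin. Origin: centre of its underside, on the table. Outside 260 (x) x 170 (y) x 16 mm tall, walls and floor 4 mm (inside 252 x 162 mm, floor 4 mm above the table). Its z axis points up.
- bottle_mid (a point): Bystander: centre of a white bottle with blue cap, 56 mm diameter, 120 mm tall, that stands in the tray and stays there. Its z axis points up.
- beaker_mid (a point): Bystander: centre of a glass beaker, 70 mm diameter, 90 mm tall, beyond the task's things.
- mortar_mid (a point): Bystander: centre of a white ceramic bowl, 100 mm diameter, 60 mm tall, beyond the task's things.
- dish_mid (a point): Bystander: centre of a round glass dish of soil, 110 mm diameter, 24 mm tall, at one side of the table.
- washbottle_mid (a point): Bystander: centre of a white bottle, 66 mm diameter, 150 mm tall, at one side of the table.
- spatula_grip (a point): Bystander: handle of a 180 mm long metal spatula lying beyond the tray.
- brush_grip (a point): Bystander: handle of a 150 mm long brush lying between robot and tray.

How it is judged (in metres and radians):
On the way:
1. jar and tin both stand upright on the tray's floor (x of jar_center in the frame of tray between -0.115 and 0.115 m and y of jar_center in the frame of tray between -0.07 and 0.07 m and z of jar_center in the frame of tray between 0.051 and 0.067 m and angle between each of jar_center, tin_center's own z axis and vertical below 0.12 rad and x of tin_center in the frame of tray between -0.115 and 0.115 m and y of tin_center in the frame of tray between -0.07 and 0.07 m and z of tin_center in the frame of tray between 0.0385 and 0.0545 m), for 0.2 s.
At the end, for the whole second after the job is handed in: Jar and tin stand upright (within 7 degrees) on the tray's floor; the drying plate lies flat on the hot plate's top, handle up, its middle within 25 mm of the top's centre, its sides within 11 degrees of parallel to the top's (any quarter turn); all at rest (all of step 1 and horizontal distance between plate_mid and hotplate_top below 0.025 m and z of plate_mid in the frame of hotplate_top between -0.004 and 0.008 m and angle between plate_mid's own z axis and vertical below 0.06 rad and (angle between the x axis of plate_mid and the x axis of hotplate_top, either way round below 0.2 rad or angle between the x axis of plate_mid and the y axis of hotplate_top, either way round below 0.2 rad) and linear speed of each of jar, tin, plate below 0.02 m/s); the robot touches nothing.
It fails at once if the jar or the tin is tipped over (more than 40 degrees) (angle between any of jar_center, tin_center's own z axis and vertical above 0.7 rad).
It fails at once if a bystander is shifted by more than 30 mm (distance of any of bottle_mid, beaker_mid, mortar_mid, dish_mid, washbottle_mid, spatula_grip, brush_grip from where it was at the start of the episode above 0.03 m).
It also fails if it takes over 72 s, if anything falls off the work surface, if the arm or the gripper's body presses on something with over 40 N, if the wrist force passes 120 N, or if a joint passes its speed limit or range.

## Working session

There is one attempt and no reset: what is moved stays moved. The work goes in short steps, Python scripts to look and compute and a tool call to move; the robot and the scene stay as the last step left them, time stands still between calls to the robot, and variables do not carry over. Pictures are saved under pics/ and viewed, about 8 in all and at most 12, crops included, and the job is handed in when it is done.

Besides the shell and the picture viewer there is one more tool, called after "Call:" by a JSON object that holds its "method" and its "body". arm_command: Moves the arm, as the interface text tells. Its arguments: {"type":"object","properties":{"targets":{"type":"array","items":{"type":"array","items":{"type":"number"}}},"gripper":{"type":"number"}},"required":["targets"]}

```bash
mkdir -p pics
cat > h.py <<'E'
import numpy as np, cv2
from scipy.spatial.transform import Rotation as R
from workcell import *
def ray(cam,px,cm=None):
    m=cm or camera_model(cam)
    K=np.array(m["mtx"]);o=np.array(m["orientation"])
    Rm=o if o.shape==(3,3) else (R.from_rotvec(o).as_matrix() if o.size==3 else R.from_quat(o).as_matrix())
    d=np.linalg.inv(K)@[px[0],px[1],1]; d=np.array([d[0],-d[1],-d[2]])
    return np.array(m["position"],float),Rm@d
def atz(cam,px,z,cm=None):
    p,d=ray(cam,px,cm); return p+d*(z-p[2])/d[2]
def proj(cam,P,cm=None):
    m=cm or camera_model(cam);K=np.array(m["mtx"]);Rm=R.from_rotvec(m["orientation"]).as_matrix()
    c=Rm.T@(np.array(P,float)-m["position"]);u=K@[c[0],-c[1],-c[2]];return u[:2]/u[2]
E
python3 - <<'E'
from h import *
o=get_obs();print({k:np.round(v,3) for k,v in o.items()})
print(R.from_rotvec(o["orientation"]).as_matrix().round(3))
Z=dict(plate_handle=33,plate_mid=8,bin=0,hotplate_top=95,jar_center=65,tin_center=137.5,tray=0,bottle_mid=64)
for c in ("scene","side","wrist"):
    im=get_image(c);cv2.imwrite(f"pics/{c}0.png",im);m=camera_model(c);print(c,m)
    for n,z in Z.items():
        r=tip_of(c,n)
        for q in r[:2]: print(n,np.round(q["at"],1),round(q["conf"],2),atz(c,q["at"],z,m).round(0))
E
```

```text
{'t': np.float64(0.0), 'qpos': array([-0.019,  0.424,  1.631, -0.   ,  1.089, -0.019]), 'qvel': array([ 0.   ,  0.001,  0.   , -0.001,  0.001, -0.001]), 'joint_torque': array([ 1.0000e-03, -5.4462e+01, -2.7367e+01,  6.4000e-02,  2.3000e-02,
       -0.0000e+00]), 'ee_pos': array([6.24459e+02, 4.60000e-02, 2.38885e+02]), 'orientation': array([-1.571e+00,  1.000e-03,  1.000e-03]), 'ft_force': array([ 0.106,  0.463, -0.299]), 'moment': array([ 0.012, -0.006, -0.009]), 'width': np.float64(87.765)}
[[ 1.    -0.002 -0.   ]
 [ 0.     0.     1.   ]
 [-0.002 -1.     0.   ]]
scene {'mtx': array([[464.3356383 ,   0.        , 318.29064428],
       [  0.        , 464.3356383 , 207.01940524],
       [  0.        ,   0.        ,   1.        ]]), 'position': array([1417.37668654,  484.85339073, 1121.36905308]), 'orientation': array([0.46320647, 0.80206021, 1.98030866])}
plate_handle [260.1 173.9] 0.52 [ 467. -306.   33.]
plate_handle [420.5 232.1] 0.51 [435. 280.  33.]
plate_mid [250.8 191.4] 0.7 [ 536. -299.    8.]
bin [257.9 193.2] 0.69 [ 524. -278.    0.]
hotplate_top [433.8 241.7] 0.88 [506. 339.
[... 767 characters left out ...]
otplate_top [234.  173.3] 0.68 [519. 331.  95.]
jar_center [383.7 298.5] 0.72 [ 534. -309.   65.]
tray [318.1 240.8] 0.92 [577.  -9.   0.]
tray [311.3 173. ] 0.71 [772. 234.   0.]
bottle_mid [335.8 227.4] 0.72 [617. -45.  64.]
wrist {'mtx': array([[359.80708573,   0.        , 322.35428565],
       [  0.        , 359.80708573, 198.25856005],
       [  0.        ,   0.        ,   1.        ]]), 'position': array([624.68651959,  73.7004802 , 385.01330486]), 'orientation': array([-0.2702681 , -0.00038254,  0.00044528])}
bin [247.2 388.8] 0.86 [ 527. -290.    0.]
jar_center [248.7 391.7] 0.21 [ 545. -233.   65.]
tray [274. 178.] 0.63 [572. -10.   0.]
bottle_mid [300.5 232. ] 0.79 [604. -49.  64.]
```

View pics/scene0.png

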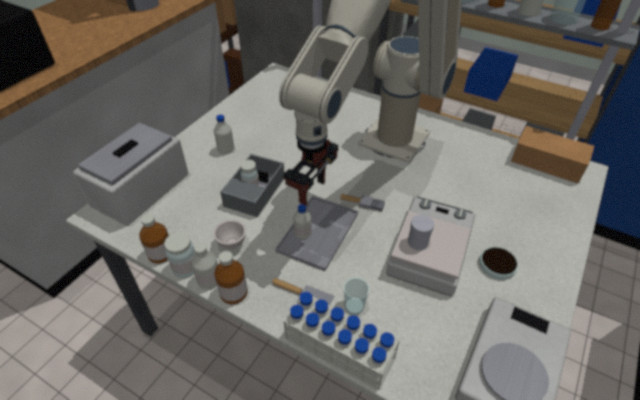

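View pics/side0.png

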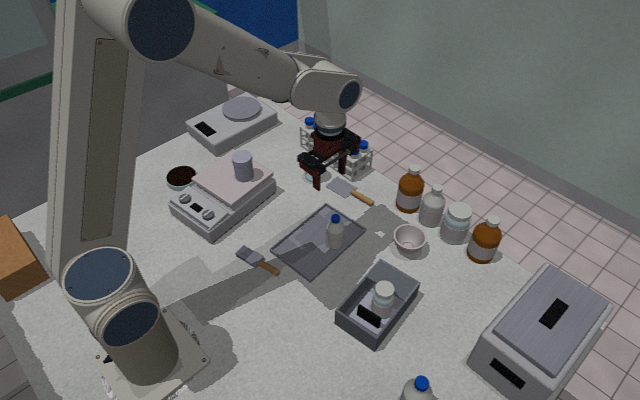

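Scene: bin with the jar at (250,177), tray at (318,232), tin at (420,232). The side view agrees with this. Next I'll fit the tray, bin and hot plate outlines for their yaw.

```bash
cat >> h.py <<'E'
def rect(cam,thing,z,i=0):
    get_image(cam);m=camera_model(cam);s=silhouettes(cam,thing)
    if not s: return None
    ys,xs=np.nonzero(s[i]["pixels"]); h=cv2.convexHull(np.c_[xs,ys].astype(np.int32))[:,0]
    P=np.array([atz(cam,p,z,m)[:2] for p in h],np.float32)
    return cv2.minAreaRect(P),s[i]["conf"],len(xs)
E
python3 - <<'E'
from h import *
for c in("scene","side","wrist"):
    for n,z in (("tray",14),("bin",70),("hotplate_top",95),("plate_mid",8),("plate_handle",33),("tin_center",137),("jar_center",65)):
        print(c,n,rect(c,n,z))
    r=tip_of(c,"tin_center");print([(q["at"],q["conf"],atz(c,q["at"],137.5).round()) for q in r])
# scene/side crops
a=cv2.resize(get_image("scene")[140:310,200:500],None,fx=2,fy=2,interpolation=cv2.INTER_CUBIC)
b=cv2.resize(get_image("side")[120:360,160:440],None,fx=1,fy=1)
cv2.imwrite("pics/a.png",a)
E
```

```text
scene tray (((575.2569580078125, -5.3759307861328125), (275.2987365722656, 176.6663360595703), 4.829396724700928), 0.83, 3134)
scene bin (((548.2623291015625, -269.1036376953125), (270.4516296386719, 168.0378875732422), 8.205485343933105), 0.56, 2107)
scene hotplate_top (((507.674560546875, 333.95367431640625), (334.35540771484375, 199.44223022460938), 7.571748733520508), 0.94, 5327)
scene plate_mid (((455.08978271484375, -302.91912841796875), (77.7005386352539, 34.421974182128906), 46.1865348815918), 0.59, 117)
scene plate_handle (((480.4971923828125, -284.27294921875), (79.42327880859375, 34.95367431640625), 35.60104751586914), 0.49, 141)
scene tin_center (((527.9652709960938, 299.8731689453125), (136.39923095703125, 63.784095764160156), 14.427888870239258), 0.78, 717)
scene jar_center (((508.99560546875, -317.7285461425781), (128.315185546875, 57.128082275390625), 37.04703903198242), 0.53, 357)
[([417.4, 233.3], 0.96, array([538., 294., 138.])), ([301.0, 219.2], 0.51, array([658., -15., 138.]))]
side tray (((575.7745361328125, -14.460990905761719), (270.4804992675781, 179.55067443
[... 919 characters left out ...]
), (261.423095703125, 171.65496826171875), 4.898691654205322), 0.68, 35301)
wrist bin (((545.027099609375, -205.8804931640625), (169.71702575683594, 63.06808090209961), 0.0113001624122262), 0.86, 6795)
wrist hotplate_top None
wrist plate_mid None
wrist plate_handle (((757.6944580078125, -234.97109985351562), (95.40983581542969, 61.95822525024414), 1.0271291732788086), 0.38, 3003)
wrist tin_center (((738.052734375, 68.33719635009766), (42.37055969238281, 119.13298034667969), 5.860641002655029), 0.43, 7992)
wrist jar_center (((580.5767211914062, 1.6723403930664062), (227.07720947265625, 149.52310180664062), 4.806894779205322), 0.69, 35530)
[([248.9, 390.8], 0.32, array([ 563., -162.,  138.]))]
```

View pics/a.png

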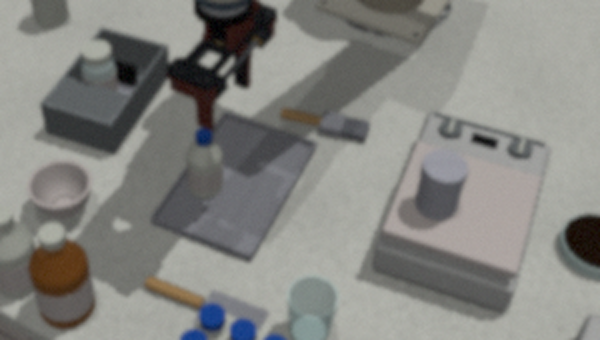

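The crop shows the tray, with the bottle at (205,165), and the tin near the hot plate's console end. Fits put the tray at about (574,-10) with yaw 4.8°, the bin yaw near 8.3° and the hot plate yaw near 7.5°. I'll move over the tin.

Call:
{"method": "arm_command", "body": {"targets": [[-10,-8,35,0],[-10,-8,35,0],[-10,-8,35,0],[-10,-8,35,0],[-10,-8,35,0],[-10,-8,35,0],[-10,-8,35,0],[-10,-8,35,0],[0,0,0,0],[0,0,0,0]], "gripper": 100}}

```text
t: 4.53
ee_pos: [544.5, 281.7, 304.1]
orientation: [-1.57, -0.003, 0.002]
ft_force: [1.0, 0.4, 0.5]
width: 87.6
```

Run:
```python
from h import *
o=get_obs();print(o["t"],o["ee_pos"],o["orientation"])
cv2.imwrite("pics/w1.png",get_image("wrist"));m=camera_model("wrist")
for n,z in(("tin_center",137.5),("hotplate_top",95)):
    for q in tip_of("wrist",n): print(n,q["at"],q["conf"],atz("wrist",q["at"],z,m))
    print(rect("wrist",n,180 if n[0]=='t' else 95))
```

```text
4.5333 [544.52444342 281.70648406 304.12415072] [-1.57048106 -0.00345149  0.00192177]
None
hotplate_top [281.7, 119.6] 0.62 [505.3460559  334.30223433  95.        ]
(((466.378662109375, 327.13525390625), (272.01385498046875, 189.44122314453125), 7.6101975440979), 0.71, 49995)
```

View pics/w1.png

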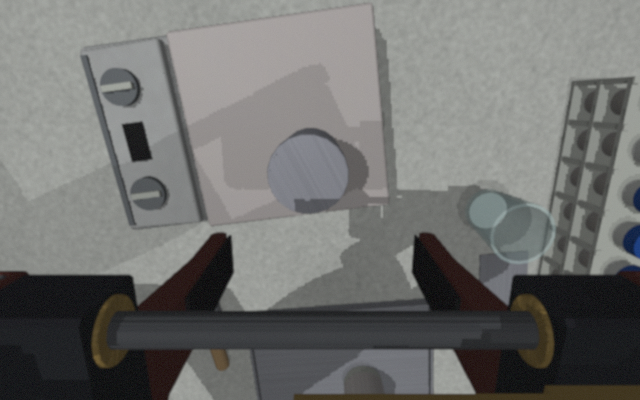

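The wrist view shows the tin lid centred at about (308,171). The white top's corners are at (168,32), (372,5), (388,198) and (208,221).

Run:
```python
from h import *
print("tin",atz("wrist",(308,171),180), np.linalg.norm(atz("wrist",(268,171),180)-atz("wrist",(348,171),180)))
P=np.array([atz("wrist",p,95) for p in((168,32),(372,5),(388,198),(208,221))])
print(P.round(),P.mean(0),[np.linalg.norm(P[i]-P[i-1]).round() for i in range(4)],np.degrees(np.arctan2(*(P[1]-P[0])[[1,0]])),np.degrees(np.arctan2(*(P[2]-P[3])[[1,0]])))
```

```text
tin [534.21191824 299.48184536 180.        ] 60.71603185586025
[[406. 411.  95.]
 [589. 432.  95.]
 [612. 255.  95.]
 [426. 230.  95.]] [508.30717809 331.91992152  95.        ] [np.float64(182.0), np.float64(185.0), np.float64(179.0), np.float64(187.0)] 6.7723314360258335 7.532210354915545
```

Call:
{"method": "arm_command", "body": {"targets": [[-5,0,9,0],[-5,0,9,0],[0,30,0,0],[0,30,0,0],[0,30,0,0],[0,30,0,0],[0,20,0,0],[0,18,0,0],[0,0,0,0],[0,0,0,0]]}}

```text
t: 5.72
ee_pos: [534.2, 298.4, 145.0]
orientation: [-1.572, 0.001, 0.002]
ft_force: [0.4, -0.3, -1.0]
width: 88.0
```

Call:
{"method": "arm_command", "body": {"targets": [[0,0,0,0],[0,0,0,0],[0,0,0,0],[0,0,0,0],[0,0,0,0],[0,0,0,0],[0,0,0,0],[0,0,0,0]], "gripper": 0}}

```text
t: 6.38
ee_pos: [535.2, 298.3, 146.7]
orientation: [-1.57, -0.0, -0.001]
ft_force: [-2.4, 0.7, 6.7]
width: 62.8
```

Call:
{"method": "arm_command", "body": {"targets": [[0,-15,0,0],[0,-25,0,0],[0,-25,0,0],[0,-10,-15,0],[15,0,-35,0],[15,0,-35,0],[15,0,-35,0],[15,0,-35,0],[15,0,-35,0],[15,0,-35,0],[15,0,-32,0],[0,20,0,0],[0,30,0,0],[0,30,0,0],[0,30,0,0],[0,25,0,0],[0,15,0,0],[0,0,0,0],[0,0,0,0],[0,0,0,0]]}}

```text
t: 8.05
ee_pos: [640.4, 40.5, 71.5]
orientation: [-1.571, -0.001, -0.001]
ft_force: [0.7, 1.0, -2.7]
width: 62.3
```

Call:
{"method": "arm_command", "body": {"targets": [[0,6,0,0],[0,4,0,0],[0,3,0,0],[0,2,0,0],[0,0,0,0],[0,0,0,0]]}}

```text
t: 8.55
ee_pos: [640.0, 41.1, 55.9]
orientation: [-1.571, -0.0, -0.0]
ft_force: [-0.5, -0.5, -1.7]
width: 62.2
```

Call:
{"method": "arm_command", "body": {"targets": [[0,1,0,0],[0,1,0,0],[0,0,0,0]]}}

```text
t: 8.8
ee_pos: [640.1, 40.9, 55.7]
orientation: [-1.571, -0.0, -0.0]
ft_force: [-7.0, -0.6, 15.6]
width: 62.5
```

Call:
{"method": "arm_command", "body": {"targets": [[0,0,0,0],[0,0,0,0],[0,0,0,0],[0,0,0,0],[0,0,0,0],[0,-20,0,0],[0,-40,0,0],[0,-40,0,0],[0,-40,0,0],[0,-40,0,0],[0,-20,0,0],[-14,0,-36,0],[-14,0,-36,0],[-14,0,-36,0],[-14,0,-36,0],[-14,0,-36,0],[-14,0,-36,0],[-14,0,-36,0],[-9,0,-36,0],[0,0,-36,0]], "gripper": 100}}

```text
t: 10.47
ee_pos: [531.0, -284.5, 253.7]
orientation: [-1.57, 0.001, 0.0]
ft_force: [1.0, 0.2, -0.8]
width: 87.8
```

Run:
```python
from h import *
o=get_obs();print(o["t"],o["ee_pos"],o["orientation"])
cv2.imwrite("pics/w2.png",get_image("wrist"));m=camera_model("wrist")
for n,z in(("jar_center",65),("plate_handle",33),("bin",0)):
    for q in tip_of("wrist",n): print(n,q["at"],q["conf"],atz("wrist",q["at"],z,m).round())
    print(rect("wrist",n,dict(j=120,p=56,b=70)[n[0]]))
```

```text
10.4667 [ 531.02243268 -284.47858185  253.65568064] [-1.57038290e+00  1.14758249e-03  3.82489374e-04]
(((527.3958740234375, -293.0252990722656), (69.04670715332031, 48.630210876464844), 88.26634979248047), 0.66, 4091)
plate_handle [271.7, 190.0] 0.63 [ 479. -310.   33.]
(((511.6917724609375, -287.55743408203125), (89.744873046875, 89.55875396728516), 9.40472412109375), 0.78, 5052)
(((524.4759521484375, -292.3408203125), (213.28636169433594, 134.74000549316406), 8.04454231262207), 0.68, 21133)
```

View pics/w2.png

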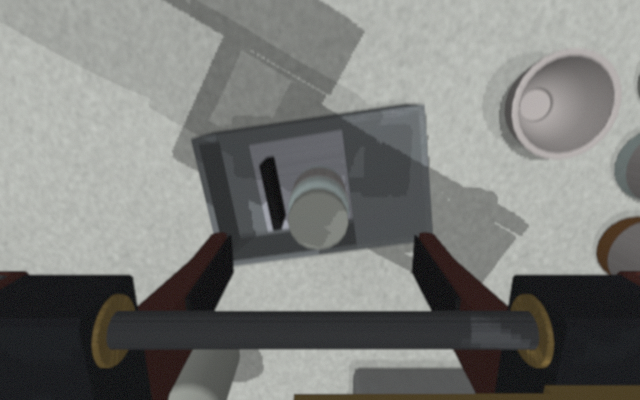

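The view shows the jar cap centred at about (317,219), the handle spanning about (267,157) to (279,230), and the bin fit at (524,-292) with yaw 8°.

Run:
```python
from h import *
f=lambda p,z:atz("wrist",p,z).round(1)
print("jar",f((317,219),120),f((286,219),120),f((349,219),120))
A=[f(p,56) for p in((261,157),(271,157),(270,229),(279,229))];print("handle top corners(approx)",*A)
B=[f(p,70) for p in((193,137),(424,105),(432,240),(215,264))];print("bin",*B,np.mean(B,0))
```

```text
jar [ 528.8 -303.   120. ] [ 503.4 -303.   120. ] [ 554.9 -302.9  120. ]
handle top corners(approx) [ 474.2 -262.2   56. ] [ 483.8 -262.1   56. ] [ 480.2 -335.5   56. ] [ 489.3 -335.5   56. ]
bin [ 415.8 -241.9   70. ] [ 623.  -213.3   70. ] [ 640.7 -341.4   70. ] [ 426.  -367.6   70. ] [ 526.375 -291.05    70.   ]
```

Call:
{"method": "arm_command", "body": {"targets": [[-2,0,-10,0],[0,0,-8,0],[0,30,0,0],[0,35,0,0],[0,35,0,0],[0,30,0,0],[0,20,0,0],[0,11,0,0],[0,0,0,0],[0,0,0,0]]}}

```text
t: 11.8
ee_pos: [531.2, -301.5, 92.9]
orientation: [-1.571, 0.0, -0.0]
ft_force: [0.1, 0.2, 0.3]
width: 88.0
```

Call:
{"method": "arm_command", "body": {"targets": [[0,0,0,0],[0,0,0,0],[0,0,0,0],[0,0,0,0],[0,0,0,0],[0,0,0,0],[0,0,0,0],[0,0,0,0]], "gripper": 0}}

```text
t: 12.47
ee_pos: [530.5, -301.0, 93.3]
orientation: [-1.571, 0.001, 0.001]
ft_force: [-4.2, -0.3, 5.9]
width: 55.1
```

Call:
{"method": "arm_command", "body": {"targets": [[0,-15,0,0],[0,-30,0,0],[0,-30,0,0],[0,-30,0,0],[0,-25,5,0],[-3,0,35,0],[-3,0,35,0],[-3,0,35,0],[-3,0,35,0],[-3,0,35,0],[-3,0,35,0],[-4,0,35,0],[-4,0,35,0],[0,20,0,0],[0,30,0,0],[0,30,0,0],[0,25,0,0],[0,15,0,0],[0,0,0,0],[0,0,0,0]]}}

```text
t: 14.13
ee_pos: [504.3, -15.8, 102.0]
orientation: [-1.571, 0.002, 0.002]
ft_force: [0.2, -0.0, -3.5]
width: 55.1
```

Call:
{"method": "arm_command", "body": {"targets": [[0,7,0,0],[0,5,0,0],[0,2,0,0],[0,1,0,0],[0,0,0,0],[0,0,0,0]]}}

```text
t: 14.63
ee_pos: [505.2, -16.0, 88.0]
orientation: [-1.571, -0.0, -0.0]
ft_force: [0.1, 0.3, -3.6]
width: 54.9
```

Call:
{"method": "arm_command", "body": {"targets": [[0,1,0,0],[0,1,0,0],[0,0,0,0]]}}

```text
t: 14.88
ee_pos: [505.4, -15.8, 87.2]
orientation: [-1.571, -0.001, -0.001]
ft_force: [-4.4, 1.9, 13.5]
width: 55.1
```

Call:
{"method": "arm_command", "body": {"targets": [[0,0,0,0],[0,0,0,0],[0,0,0,0],[0,0,0,0],[0,0,0,0],[0,-20,0,0],[0,-40,0,0],[0,-40,0,0],[0,-40,0,0],[0,-20,0,0]], "gripper": 100}}

```text
t: 15.72
ee_pos: [506.7, -16.1, 250.2]
orientation: [-1.571, -0.004, -0.004]
ft_force: [1.1, -0.2, 0.0]
width: 88.3
```

Call:
{"method": "arm_command", "body": {"targets": [[-3,0,-35,0],[-3,0,-35,0],[-3,0,-35,0],[-3,0,-35,0],[-3,0,-35,0],[-3,0,-35,0],[-3,0,-35,0],[-3,0,-35,0],[0,0,0,0.119],[0,0,0,0.119],[0,0,0,0.119],[0,0,0,0.119],[0,0,0,0.119],[0,0,0,0.119],[0,0,0,0.119],[0,0,0,0.119],[0,0,0,0.119],[0,0,0,0.119],[0,0,0,0.119],[0,0,0,0.119]]}}

```text
t: 17.38
ee_pos: [480.9, -296.0, 245.5]
orientation: [-1.271, 1.108, -1.108]
ft_force: [-0.4, -0.4, -0.1]
width: 87.9
```

Run:
```python
from h import *
o=get_obs();print(o["t"],o["ee_pos"],o["orientation"],o["qpos"].round(2));print(R.from_rotvec(o["orientation"]).as_matrix().round(3))
im=get_image("wrist");cv2.imwrite("pics/w3.png",im);m=camera_model("wrist");print(m["position"],m["orientation"])
for n,z in(("plate_handle",33),("plate_mid",8),("bin",0)):
    for q in tip_of("wrist",n): print(n,q["at"],q["conf"],atz("wrist",q["at"],z,m).round())
for n,z,c in (("jar_center",59,"side"),("tin_center",46.5,"side"),("tin_center",46.5,"scene"),("jar_center",59,"scene")):
    get_image(c)
    for q in tip_of(c,n): print(c,n,q["conf"],atz(c,q["at"],z).round())
```

```text
17.3833 [ 480.8988676  -295.96365301  245.47190728] [-1.27090697  1.1080065  -1.10754489] [-0.57  0.33  1.76 -0.    1.05  0.86]
[[ 0.136 -0.     0.991]
 [-0.991  0.     0.136]
 [-0.    -1.    -0.   ]]
[ 553.10342487 -285.92426675  390.81642564] [-0.22154804  0.19499358 -1.4310393 ]
plate_handle [328.3, 174.5] 0.9 [ 480. -301.   33.]
plate_mid [334.0, 114.6] 0.93 [ 539. -300.    8.]
side jar_center 0.69 [509. -19.  59.]
side tin_center 0.94 [638.  41.  46.]
scene tin_center 0.57 [648.  34.  46.]
scene jar_center 0.75 [517. -15.  59.]
```

View pics/w3.png

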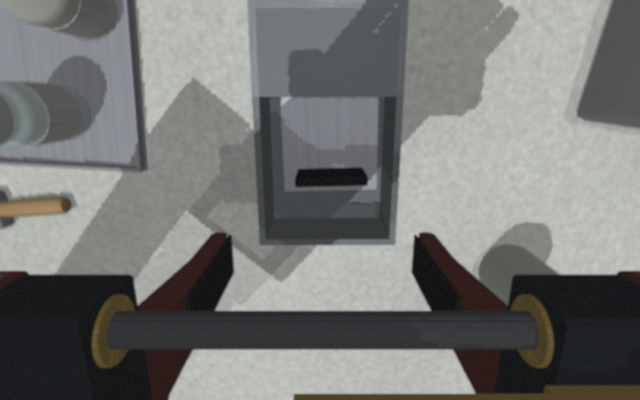

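The view shows the empty bin with the handle at columns 296–367 and rows 169–186, and the bin rim at columns about 260–397. The jar and tin both stand in the tray.

Run:
```python
from h import *
o=get_obs();M=R.from_rotvec(o["orientation"]).as_matrix()
f=lambda p,z:(M.T@(atz("wrist",p,z)-o["ee_pos"])).round(1)
for nm,p,z in(("top L",(295,186),56),("top R",(367,184),56),("baseL",(299,169),10),("baseR",(364,168),10),("rim L",(261,243),70),("rim R",(395,243),70),("rim Lu",(249,5),70),("rim Ru",(408,5),70),("roof edge",(330,97),70)):
    print(nm,f(p,z))
im=get_image("wrist");cv2.imwrite("pics/w3c.png",cv2.resize(im[80:250,240:420],None,fx=4,fy=3.5,interpolation=cv2.INTER_CUBIC))
```

```text
top L [-26.9 189.7  -7.8]
top R [ 41.9 189.7  -5.8]
baseL [-2.580e+01  2.357e+02 -1.000e-01]
baseR [ 44.  235.7   1.1]
rim L [-59.5 175.7 -60.6]
rim R [ 69.  175.7 -60.5]
rim Lu [-59.9 175.7 145.5]
rim Ru [ 68.2 175.7 145.6]
roof edge [  5.8 175.7  74.2]
```

View pics/w3c.png

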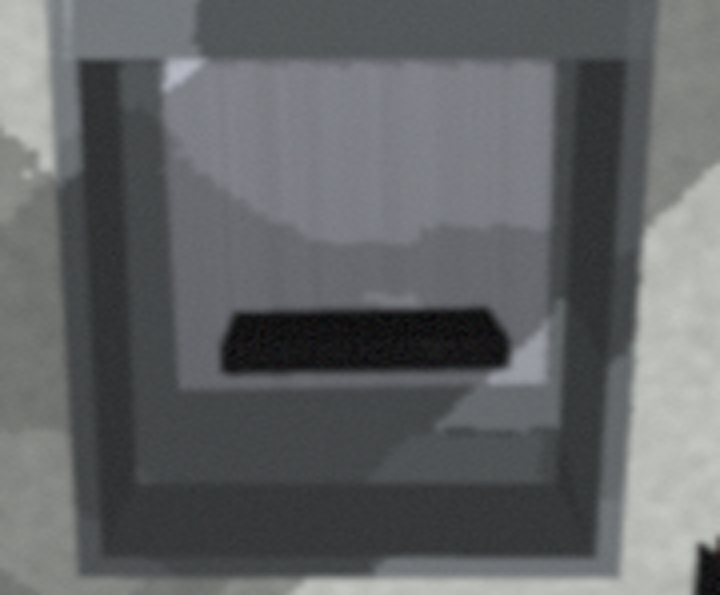

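Call:
{"method": "arm_command", "body": {"targets": [[7.5,0,-3,0],[0,35,0,0],[0,35,0,0],[0,35,0,0],[0,30,0,0],[0,20,0,0],[0,0,0,0],[0,0,0,0]], "gripper": 88}}

```text
t: 18.7
ee_pos: [478.6, -303.9, 90.0]
orientation: [-1.274, 1.105, -1.102]
ft_force: [0.6, 0.5, 0.8]
width: 77.2
```

Call:
{"method": "arm_command", "body": {"targets": [[0,15,0,0],[0,12,0,0],[0,10,0,0],[0,9,0,0],[0,5,0,0],[0,0,0,0],[0,0,0,0]]}}

```text
t: 19.28
ee_pos: [479.1, -303.8, 39.6]
orientation: [-1.273, 1.104, -1.103]
ft_force: [0.0, 0.1, 0.2]
width: 77.3
```

Call:
{"method": "arm_command", "body": {"targets": [[0,3,0,0],[0,0,0,0]]}}

```text
t: 19.45
ee_pos: [479.2, -303.9, 36.8]
orientation: [-1.273, 1.103, -1.104]
ft_force: [-0.6, 0.6, 0.8]
width: 77.5
```

Call:
{"method": "arm_command", "body": {"targets": [[0,0,0,0],[0,0,0,0],[0,0,0,0],[0,0,0,0],[0,0,0,0],[0,0,0,0]], "gripper": 0}}

```text
t: 19.95
ee_pos: [479.2, -303.9, 36.9]
orientation: [-1.273, 1.103, -1.104]
ft_force: [0.3, -1.0, 1.8]
width: 70.2
```

Call:
{"method": "arm_command", "body": {"targets": [[0,-8,0,0],[0,-10,0,0],[0,-10,0,0],[0,-10,0,0],[0,-7,0,0],[0,0,0,0],[0,0,0,0]]}}

```text
t: 20.53
ee_pos: [479.4, -304.1, 82.5]
orientation: [-1.273, 1.102, -1.105]
ft_force: [-0.2, 0.2, -1.9]
width: 70.2
```

Run:
```python
from h import *
o=get_obs();print(o["t"],o["ee_pos"],o["ft_force"],o["moment"])
a=get_image("wrist")[40:360,200:460];b=get_image("side")[220:380,300:460]
cv2.imwrite("pics/v5.png",np.hstack([a,cv2.resize(b,(320,320),interpolation=cv2.INTER_CUBIC)]))
```

```text
20.5333 [ 479.42677418 -304.05237314   82.5039422 ] [-0.20906165  0.18744238 -1.85681782] [ 0.02960533  0.2062756  -0.00514217]
```

View pics/v5.png

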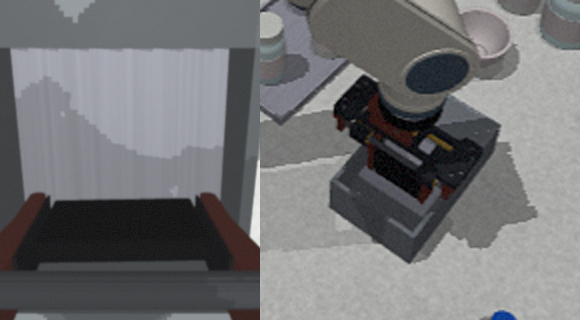

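The wrist view shows the handle held between the pads. The plate is still flat, so the grip is stiff, with about 1.9 N of weight on it. Raising it straight up will let the roof edge force the pitch.

Call:
{"method": "arm_command", "body": {"targets": [[0,-8,0,0],[0,-6,0,0],[0,-6,0,0],[0,-6,0,0],[0,-6,0,0],[0,0,0,0]]}}

```text
t: 21.13
ee_pos: [479.1, -303.8, 114.8]
orientation: [-1.274, 1.103, -1.103]
ft_force: [0.3, 0.5, -4.4]
width: 69.5
```

Call:
{"method": "arm_command", "body": {"targets": [[0,-8,0,0],[0,-8,0,0],[0,-8,0,0],[0,-8,0,0],[0,-8,0,0],[0,0,0,0]]}}

```text
t: 21.63
ee_pos: [479.6, -304.3, 155.7]
orientation: [-1.273, 1.102, -1.105]
ft_force: [-0.8, 0.1, -3.7]
width: 69.7
```

Run:
```python
from h import *
o=get_obs();print(o["t"],o["ee_pos"],o["ft_force"],o["moment"])
a=get_image("wrist")[0:320,160:480];b=get_image("side")[200:360,300:460]
cv2.imwrite("pics/v6.png",np.hstack([a,cv2.resize(b,(320,320),interpolation=cv2.INTER_CUBIC)]))
```

```text
21.6333 [ 479.55044161 -304.29531716  155.72145923] [-0.81770757  0.13908816 -3.71647144] [-0.02662031  0.56235114  0.0140555 ]
```

View pics/v6.png

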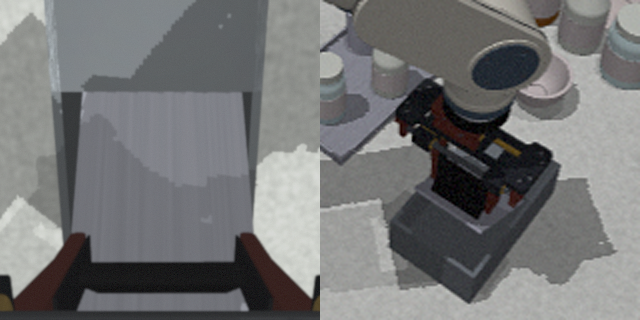

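Pitched to about 35°, with the plain end still under the roof. I'll keep drawing it up and outward.

Call:
{"method": "arm_command", "body": {"targets": [[0,-8,-4,0],[0,-8,-5,0],[0,-8,-5,0],[0,-8,-5,0],[0,-8,-5,0],[0,-8,-5,0],[0,-8,-5,0],[0,-8,-4,0],[0,0,0,0]]}}

```text
t: 22.48
ee_pos: [441.4, -309.9, 219.7]
orientation: [-1.273, 1.101, -1.106]
ft_force: [0.1, -0.7, -3.1]
width: 69.6
```

Call:
{"method": "arm_command", "body": {"targets": [[0,-20,0,0],[0,-30,0,0],[0,-30,0,0],[0,-20,0,0],[0,0,0,0],[0,0,0,0]]}}

```text
t: 22.98
ee_pos: [441.8, -309.4, 318.2]
orientation: [-1.273, 1.102, -1.105]
ft_force: [0.1, -0.2, -2.6]
width: 69.8
```

Run:
```python
from h import *
o=get_obs();print(o["t"],o["ee_pos"],o["ft_force"],o["moment"],o["width"],o["qpos"].round(2))
a=get_image("wrist")[0:320,160:480];b=get_image("side")[120:340,260:480]
cv2.imwrite("pics/v7.png",np.hstack([a,cv2.resize(b,(320,320),interpolation=cv2.INTER_CUBIC)]))
```

```text
22.9833 [ 441.79066086 -309.40803206  318.1635484 ] [ 0.09971859 -0.21450156 -2.5933798 ] [ 0.0511165   0.12330931 -0.01134593] 69.75788518045073 [-0.63  0.21  1.74  0.    1.19  0.79]
```

View pics/v7.png

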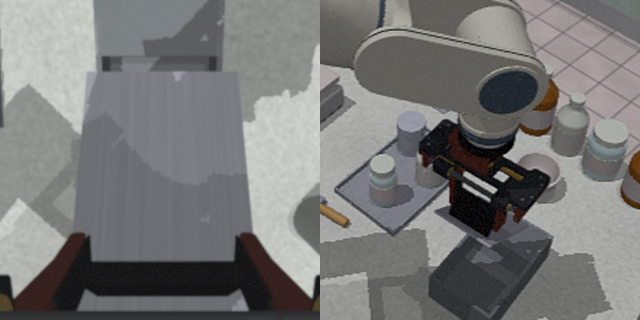

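The plate is clear of the bin, still held in pitch, and the jar and tin stand upright in the tray. Its plain edge is at row 71, columns 247–400, which gives the pitch.

Run:
```python
from h import *
o=get_obs();M=R.from_rotvec(o["orientation"]).as_matrix()
K=camera_model("wrist")["mtx"]
p,d=ray("wrist",(323.5,71)); dep=K[0,0]*100/153
E=M.T@(p+d*dep-o["ee_pos"]);print("plain end in tool",E)
y=E[1]+2;z=E[2] # relative grasp point
# grasp->top edge of plain end in plate frame: (-140,-29); pitch th
th=np.degrees(np.arctan2(y,z)-np.arctan2(29,140));print(th,np.hypot(y,z))
# by ray only: intersect circle r=143
for t in range(15,70,5):
    a=np.radians(t)+np.arctan2(29,140);q=o["ee_pos"]+M@np.array([E[0],143*np.sin(a)-2,143*np.cos(a)]);print(t,proj("wrist",q).round(0),end=' ')
```

```text
plain end in tool [-2.06801068e-03  1.03491470e+02  9.02373783e+01]
37.753426719570385 138.82087255528637
15 [324. -12.] 20 [324.   6.] 25 [324.  24.] 30 [324.  41.] 35 [324.  58.] 40 [323.  74.] 45 [323.  90.] 50 [323. 106.] 55 [323. 121.] 60 [323. 136.] 65 [323. 151.]
```

Call:
{"method": "arm_command", "body": {"targets": [[-15,0,3,0],[-32,0,8,0],[-36,0,8,0],[-36,0,8,0],[-36,0,8,0],[-36,0,8,0],[-36,0,8,0],[-36,0,8,0],[-36,0,8,0],[-36,0,8,0],[-36,0,8,0],[-36,0,8,0],[-36,0,8,0],[-36,0,8,0],[-36,0,8,0],[-36,0,8,0],[-36,0,8,0],[-32,0,8,0],[-25,0,8,0],[-16,0,4,0]]}}

```text
t: 24.75
ee_pos: [495.7, 368.3, 315.6]
orientation: [-1.277, 1.103, -1.101]
ft_force: [0.0, 0.4, -1.8]
width: 69.7
```

Call:
{"method": "arm_command", "body": {"targets": [[0,20,0,0],[0,30,0,0],[0,20,0,0],[0,0,0,0],[0,0,0,0]]}}

```text
t: 25.17
ee_pos: [495.8, 364.7, 246.0]
orientation: [-1.278, 1.105, -1.103]
ft_force: [0.9, 0.7, -3.0]
width: 69.8
```

Run:
```python
from h import *
o=get_obs();M=R.from_rotvec(o["orientation"]).as_matrix();print(o["t"],o["ee_pos"],M[:,2].round(3),o["ft_force"].round(1),o["width"],o["qpos"].round(2))
T=np.array([507,333,95.]);d=M.T@(T-o["ee_pos"]);print("top centre in tool",d.round(1),"yaw",np.degrees(np.arctan2(M[1,2],M[0,2])))
for th in(36,38.5,41):
    c,s=np.cos(np.radians(th)),np.sin(np.radians(th));print(th,"P target tool z",d[2]+80-(140*c-33*s),"TCP z at contact",95+140*s+33*c-2)
a=get_image("wrist")[0:400,100:540]
cv2.imwrite("pics/v8.png",a)
```

```text
25.1667 [495.80009689 364.74735269 245.9977716 ] [ 0.99   0.142 -0.004] [ 0.9  0.7 -3. ] 69.83815690069376 [0.61 0.4  1.64 0.   1.1  2.04]
top centre in tool [ 32.7 151.    7.2] yaw 8.171044798806838
36 P target tool z -6.7008937754432765 TCP z at contact 201.98749613531953
38.5 P target tool z -1.8575868388987402 TCP z at contact 205.9781183053964
41 P target tool z 3.1551788368964253 TCP z at contact 209.7536802060225
```

View pics/v8.png

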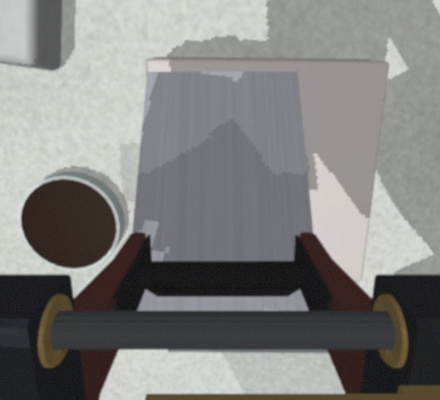

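The view shows the plate pitched over the top, with the top's far edge at row 61, columns 148–387, so I need to shift about 34 mm along tool x. The far edge agrees with the earlier centre.

Call:
{"method": "arm_command", "body": {"targets": [[10,0,0,0],[12,0,-1,0],[12,0,-1,0],[0,16,0,0],[0,14,0,0],[0,4,0,0],[0,0,0,0],[0,0,0,0]]}}

```text
t: 25.88
ee_pos: [500.2, 331.1, 214.4]
orientation: [-1.273, 1.104, -1.104]
ft_force: [0.4, 0.2, -2.7]
width: 70.0
```

Call:
{"method": "arm_command", "body": {"targets": [[0,3,0,0],[0,3,0,0],[0,2,0,0],[0,0,0,0]]}}

```text
t: 26.22
ee_pos: [499.8, 331.7, 205.5]
orientation: [-1.273, 1.103, -1.103]
ft_force: [0.3, 0.3, -1.8]
width: 69.5
```

Call:
{"method": "arm_command", "body": {"targets": [[0,5,-6,0],[0,6,-6,0],[0,7,-7,0],[0,8,-6,0],[0,0,0,0]]}}

```text
t: 26.63
ee_pos: [472.8, 327.5, 177.8]
orientation: [-1.277, 1.104, -1.102]
ft_force: [-3.4, -0.5, 1.2]
width: 69.7
```

Call:
{"method": "arm_command", "body": {"targets": [[0,8,-6,0],[0,9,-5,0],[0,9,-4,0],[0,9,-4,0],[0,0,0,0]]}}

```text
t: 27.05
ee_pos: [454.7, 324.7, 142.4]
orientation: [-1.277, 1.104, -1.103]
ft_force: [-1.7, 0.2, 0.6]
width: 69.7
```

Call:
{"method": "arm_command", "body": {"targets": [[0,6,-3,0],[0,6,-2,0],[0,3,-1,0],[0,1,0,0],[0,0,0,0],[0,0,0,0]]}}

```text
t: 27.55
ee_pos: [450.4, 324.5, 128.7]
orientation: [-1.273, 1.103, -1.103]
ft_force: [-0.7, -0.3, 1.3]
width: 69.7
```

Run:
```python
from h import *
o=get_obs();M=R.from_rotvec(o["orientation"]).as_matrix();print(o["t"],o["ee_pos"],o["ft_force"].round(1),o["moment"].round(2),o["width"])
d=M.T@(np.array([507,333,95.])-o["ee_pos"]);print("centre-P in tool (want x0 z60)",d.round(1))
for c in("wrist","side","scene"):
    get_image(c)
    for n,z in(("plate_mid",97),("hotplate_top",95),("plate_handle",122)):
        for q in tip_of(c,n)[:1]: print(c,n,q["conf"],q["at"],atz(c,q["at"],z).round())
    print(rect(c,"plate_mid",97))
```

```text
27.55 [450.39353588 324.47378139 128.67608152] [-0.7 -0.3  1.3] [ 0.1  -0.05  0.04] 69.68172408817719
centre-P in tool (want x0 z60) [-0.4 33.7 57.2]
wrist plate_mid 0.93 [325.9, 125.8] [510. 332.  97.]
wrist plate_handle 0.71 [322.5, 264.7] [449. 325. 122.]
(((490.12030029296875, 331.01934814453125), (149.69387817382812, 102.1867446899414), 8.428874015808105), 0.88, 59993)
side plate_mid 0.6 [233.1, 171.9] [519. 337.  97.]
side hotplate_top 0.93 [234.2, 169.8] [529. 345.  95.]
side plate_handle 0.62 [337.0, 227.2] [584. -81. 122.]
(((510.9847106933594, 350.9316711425781), (169.16656494140625, 139.44610595703125), 7.543494701385498), 0.67, 844)
scene plate_mid 0.83 [432.3, 238.3] [498. 331.  97.]
scene plate_handle 0.57 [438.1, 218.2] [438. 321. 122.]
(((493.6563720703125, 331.89764404296875), (195.2926788330078, 100.95954895019531), 8.494998931884766), 0.82, 1691)
```

Call:
{"method": "arm_command", "body": {"targets": [[0,1,-1,0],[0,1,-1,0],[0,0,0,0]]}}

```text
t: 28.7
ee_pos: [450.3, 324.6, 128.4]
orientation: [-1.27, 1.101, -1.105]
ft_force: [2.0, -4.5, 11.7]
width: 70.2
```

Call:
{"method": "arm_command", "body": {"targets": [[0,0.7,0,0],[0,0,0,0]]}}

```text
t: 28.87
ee_pos: [450.3, 324.6, 128.3]
orientation: [-1.27, 1.101, -1.104]
ft_force: [-0.3, -5.3, 18.8]
width: 69.8
```

Call:
{"method": "arm_command", "body": {"targets": [[0,-0.7,0,0],[0,0,0,0],[0,0,0,0],[0,0,0,0],[0,0,0,0],[0,0,0,0]], "gripper": 100}}

```text
t: 29.37
ee_pos: [448.2, 324.1, 126.4]
orientation: [-1.274, 1.104, -1.103]
ft_force: [0.5, -0.6, 0.1]
width: 87.8
```

Call:
{"method": "arm_command", "body": {"targets": [[0,-10,0,0],[0,-30,0,0],[0,-40,0,0],[0,-40,0,0],[0,0,0,0],[0,0,0,0],[0,0,0,0]]}}

```text
t: 29.95
ee_pos: [448.1, 324.0, 246.9]
orientation: [-1.273, 1.103, -1.103]
ft_force: [-0.4, -0.0, 0.6]
width: 87.7
```

Run:
```python
from h import *
o=get_obs();print(o["t"],o["ee_pos"],o["ft_force"].round(1),o["width"])
w=get_image("wrist");cv2.imwrite("pics/v9.png",np.hstack([w[0:300,160:500],cv2.resize(get_image("side")[110:260,180:410],None,fx=2,fy=2)]))
for q in tip_of("wrist","plate_mid")+tip_of("wrist","hotplate_top"): print(q["conf"],q["at"],atz("wrist",q["at"],97).round())
print(rect("wrist","plate_mid",99),rect("wrist","hotplate_top",95))
```

```text
29.95 [448.10111742 324.04559132 246.89417839] [-0.4 -0.   0.6] 87.74398271759735
0.74 [326.9, 111.3] [510. 330.  97.]
(((508.53656005859375, 333.81591796875), (160.4221649169922, 101.748046875), 8.221592903137207), 0.96, 26892) (((461.04718017578125, 325.7430725097656), (260.45159912109375, 189.73390197753906), 7.962128162384033), 0.81, 41768)
```

View pics/v9.png

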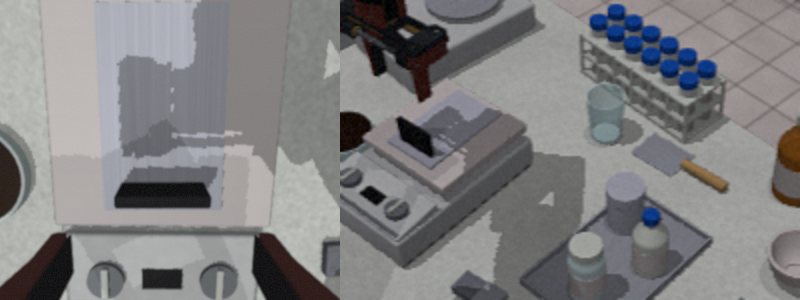

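The plate lies flat and square on the top (wrist fit 160 x 102 mm at (508.5, 334)), with the handle up. The jar, tin and bottle stand upright in the tray, so I'm handing in.

```bash
python3 -c "
from workcell import *
close_job()"
```

```text
the job is handed in; nothing more can be done
```

The drying plate lies flat, handle up, on the hot plate's white top, and the jar and tin stand upright in the tray beside the bottle. I handed the job in at about 30 s of the 72 s allowed. I moved the tin first, then the jar. Then I gripped the plate's handle across its width, lifted that end against the roof edge so it pitched, drew it out, and laid it down on the hot plate, plain end first.

- **Plate position:** the last wrist image fits the sheet as 160 x 102 mm at (508.5, 334), yaw 8.2°. The top's centre is about (507, 333) and its yaw about 7.5°, so the plate is roughly 2 mm and 1° off.
- **Jar and tin:** the last side view shows both upright in the tray. I measured their positions once, soon after placing them, at about (509, -19) for the jar and (638, 41) for the tin.
- **Robot:** the gripper is open and about 120 mm above the plate, and the force reading is about 0.
- **Disagreements:**
  - The networks' centres from the scene and side cameras differed from the wrist camera by 10–20 mm; I relied on the wrist camera.
  - When I pressed the plate down before letting go, the force reached 19 N, under the 40 N limit on the arm and gripper body.
- **Not checked:** I did not measure the bystanders again at the end. I felt no contact with any of them, and those in the last picture look undisturbed.

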